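# Knock the set green casting out of its flip-over mould

## Task

The green casting has set but is stuck in its clear flip-over mould. Take that mould by its red bar, swing it up and over past upright, and let it fall onto its far side so that the rap knocks the casting out onto the base below; leave the mould turned over. The white casting is not ready: leave it and its mould as they are.

Things in the scene. Friction and masses are not known exactly. Their poses are not given: they have to be found in the camera images.
- green_stand: fixed stand of the mould holding the green casting: grey base plate 290 x 150 x 4 mm with two hinge cheeks. Origin: on the desk under the hinge axis, which lies 45 mm up, along the stand's y. Its x points from the mould's starting side (nearer the robot) to its landing side with a cork patch; z up. An equal stand beside it has the white casting; which is left or right varies.
- green_mould (a joint): angle of the clear tray mould (250 g) on that stand, rad. 0: start, mouth up, on the stand's -x side; 1.57: upright; 3.14: turned right over, mouth down 45 mm above the desk on the landing side (stops at 0 and 3.14). It swings freely and falls to either side of upright.
- green_bar (a point): middle of that mould's handle: round red bar, 10 mm diameter, 90 mm long along the stand's y, 135 mm from the hinge axis: at angle a it is at stand x = -135 cos(a) mm, height 45 + 135 sin(a) mm. A rod at each end carries it (80 mm clear between), 45 mm free between bar and tray, so fingers fit on both sides; it can turn between fingers that hold it.
- green_casting: green block, 40 x 60 x 18 mm (stand x, y, z), 80 g, gripped in the pocket by a light side spring; starts 60 mm to the -x side of the hinge axis, top flush with the mouth. Origin: centre of its underside at the start, z up. Turning over gently does not free it; the jolt does when the mould falls freely to its stop from a little past upright (1.9 rad). It then drops onto the base plate.
- white_casting: white block, same size and pose in the other, equal mould; not to be disturbed. Origin: centre of its underside.
Things that resemble listed ones, but are neither listed nor needed, are in the scene too. Of the things that look like the green_casting, the smallest one is meant.

How it is judged:
By the outcome, as a careful person would: the job done as asked, in the order asked, and still so for the second after the job is handed in, with the robot touching nothing.
It also fails if it takes over 38 s, if anything falls off the work surface, if the arm or the gripper's body presses on something with over 40 N, if the wrist force passes 120 N, or if a joint passes its speed limit or range.

## Robot

A 6-joint arm with a two-finger parallel gripper is mounted at the origin on the work surface. World frame = base frame: x ahead of the robot, y to its left, z up, the work surface at z = 0. Lengths are in m, angles in rad, forces in N, time in s.
With the tool pointing down it reaches from about 0.3 to 0.875 m from the base axis. Payload 6.4 kg.
Tool frame: the origin (TCP) lies between the finger pads; the fingertips stand 25 mm ahead of it and the grasp point (between the pads) lies 6 mm ahead of it; z points along the fingers, y is the line along which they close (so a half turn about z gives the same grasp; the last joint's range is limited). The gripper opens to 85 mm and grips with 20 to 120 N. Pads are 22 mm wide; open, the fingers measure 114 mm over their backs; the gripper's body (76 mm by 85 mm) begins 54 mm behind the grasp point. The pads swing forward as they close: fully open they stand 13 mm farther back than shut.
Start: joints at [1.026, 0.181, 1.607, -0, 1.354, -0.206], TCP at [0.191, 0.542, 0.256] pointing down, gripper open.
Joint ranges: [-2.99, 2.99], [-0.89, 2.07], [0.3, 2.58], [-1.14, 4.28], [0, 2.63], [-3.12, 3.12]. Speed limits (rad/s): [2.57, 2.57, 3.01, 3.14, 3.14, 3.14].

## Interface

Orientations are given as a unit quaternion [w, x, y, z].
In Python, from bench import ctrl gives the robot as it stands.
- The arm moves only by the tool servo_tool, never from a script. Its argument "series" is text: rows parted by semicolons, each of 7 numbers parted by spaces: the gripper command: -1 is fully open, 1 is shut, values between are in proportion, then the shift along the tool's x, y, z in m, then the turn, a rotation vector about the tool's x, y, z in degrees. A call has 1 to 12 rows; each row is the pose to reach, as a shift and turn from the pose commanded when the call began, along the tool's axes at that moment; what a row does not reach only later rows make up. A row lasts 1/12 s, in which the tool goes at most 41.7 mm and 7.16 degrees, less where a joint would pass 70% of its speed; a pose out of reach is approached as far as the arm can. A call with a gripper value outside its range is refused whole. The fingers move at their own pace and stop on an object; the grip force is fixed at half the most. Time passes only in rows, so rows that repeat a pose let the fingers close. It gives the time, the measured TCP pose, the force, the opening and the grip force at its end, in the units of the state.
- ctrl.get_obs(): the state, without advancing time (a new reading comes with each control period).
- ctrl.camera(name): name is "side" or "top"; returns a dict with "img" (400x640x3 uint8, red, green, blue), "z_map" (400x640 float32, m along the optical axis (not along the pixel's ray), 0 where there is no reading), "fovy" (degrees; the focal length in pixels is half the picture's height over the tangent of half this angle, whatever the lens; pixels are square), "cx", "cy" (the principal point, pixels), "extrinsics" (4x4, takes a point from camera to world coordinates). Camera axes: x right, y down, z forward; pixel columns grow to the right and rows downward; lengths in m; the calibration is good to about 2 mm. A picture is of the moment at which its call begins.
- ctrl.hand_in(): hands the job in; it is judged then, once.
The state is a dict: "time_s": time; "q": joint angles; "dq": joint speeds; "joint_efforts": joint torques, N m; "eef_pos": TCP position; "eef_rot": TCP orientation; "wrist_force": force on the tool from outside, world axes, zero at the start; "torque": the same for the moment, N m; "opening": opening from 0.0 (shut) to 1.0 (fully open); "grasp_force": force on a finger pad.
Only numpy, scipy, OpenCV 4.12 (cv2) and the standard library are available. Lean on these libraries where they do the work, as an engineer would, in place of code of your own. Each camera call takes 0.05 s, during which the arm holds its last target. There are 200 camera calls.

## Working session

There is one attempt and no reset: what is moved stays moved. The work goes in short steps, Python scripts to look and compute and a tool call to move; the robot and the scene stay as the last step left them, time stands still between calls to the robot, and variables do not carry over. Pictures are saved under pics/ and viewed, at most 10 in all, crops included, and the job is handed in when it is done.

Besides the shell and the picture viewer there is one more tool, called after "Emit:" as name(argument=value, ...) on one line, values as JSON. servo_tool: Moves the arm, as the interface text tells. Its arguments: {"type":"object","properties":{"series":{"type":"string"}},"required":["series"]}

```bash
mkdir -p pics; cat > h.py <<'E'
import numpy as np, cv2
from bench import ctrl
def look(n):
    c=ctrl.camera(n); np.savez(f'/tmp/{n}.npz',**c); return c
def P(c,u,v,z=None):
    f=200/np.tan(np.radians(float(c['fovy']))/2)
    z=float(c['z_map'][int(v),int(u)]) if z is None else z
    return (c['extrinsics']@[(u-c['cx'])/f*z,(v-c['cy'])/f*z,z,1])[:3]
def save(img,name): cv2.imwrite(f'pics/{name}.png',cv2.cvtColor(img,cv2.COLOR_RGB2BGR))
E
python3 - <<'E'
from h import *
for n in('top','side'):
    c=look(n); save(c['img'],n+'0'); print(n,c['fovy'],c['cx'],c['cy'],c['extrinsics'].round(3).tolist())
o=ctrl.get_obs(); print(o['eef_pos'],o['eef_rot'],o['time_s'],o['opening'])
E
```

```text
top 56.57648901514867 320.20969846843883 198.7671802334689 [[-0.008, -0.986, 0.164, 0.334], [-1.0, 0.006, -0.015, 0.068], [0.014, -0.164, -0.986, 0.86], [0.0, 0.0, 0.0, 1.0]]
side 42.15611909897071 323.8138210879035 199.09228735005132 [[0.995, -0.064, 0.083, 0.393], [-0.103, -0.728, 0.677, -0.7], [0.018, -0.682, -0.731, 0.908], [0.0, 0.0, 0.0, 1.0]]
[0.19086065 0.5419379  0.25549407] [-2.85176503e-04  1.68615956e-01  9.85681542e-01 -6.90038383e-04] 0.1 1.0005971247611942
```

View pics/top0.png

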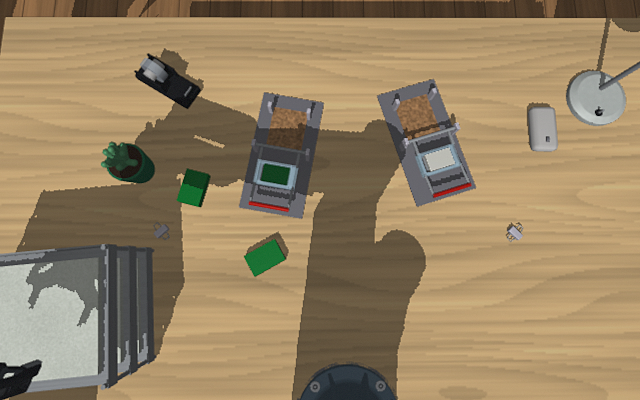

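View pics/side0.png

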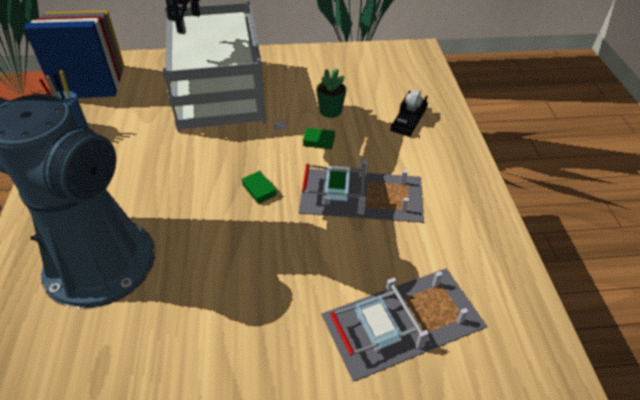

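Top view: the green blocks are at (275,174) in the left mould, (194,187) loose and (266,256) loose. The red bars are at (269,207) on the green mould and (452,189) on the white one. I choose the block in the mould tray at (275,174), with its bar at (269,207). I'll check that in a crop and measure it.

```bash
python3 - <<'E'
from h import *
c=dict(np.load('/tmp/top.npz')); im=c['img']
save(cv2.resize(im[80:280,170:340],None,fx=3,fy=3,interpolation=cv2.INTER_CUBIC)[:600],'crop1')
for n in('top','side'):
    c=dict(np.load(f'/tmp/{n}.npz')); I=c['img'].astype(int)
    m=((I[...,0]>120)&(I[...,1]<70)&(I[...,2]<70)).astype(np.uint8)
    k,l,s,ce=cv2.connectedComponentsWithStats(m)
    for i in range(1,k):
        if s[i,4]<20: continue
        v,u=np.where(l==i); pts=np.array([P(c,a,b) for a,b in zip(u,v)])
        pts=pts[(pts[:,2]>.03)&(pts[:,2]<.07)]
        if len(pts)<10: continue
        mid=np.median(pts,0); w=np.linalg.svd(pts[:,:2]-pts[:,:2].mean(0),full_matrices=False)[2][0]
        t=(pts[:,:2]-mid[:2])@w
        print(n,s[i].tolist(),'med',mid.round(4),'dir',w.round(3),'mid',(mid[:2]+w*(t.min()+t.max())/2).round(4),'len',np.ptp(t).round(3))
    G=((I[...,1]>70)&(I[...,0]<60)&(I[...,2]<70)).astype(np.uint8)
    
c=dict(np.load('/tmp/top.npz'))
for uv in[(275,174),(194,187),(266,256)]: print(uv,P(c,*uv).round(3))
E
```

```text
top [433, 183, 38, 15, 129] med [ 0.4866 -0.2365  0.0485] dir [-0.288  0.958] mid [ 0.4873 -0.239 ] len 0.088
top [249, 201, 40, 11, 125] med [0.453  0.1713 0.0478] dir [-0.189 -0.982] mid [0.4528 0.1706] len 0.089
side [303, 164, 6, 27, 62] med [0.4554 0.1735 0.0506] dir [-0.192 -0.981] mid [0.4546 0.1695] len 0.085
side [330, 312, 23, 43, 212] med [ 0.4884 -0.2389  0.0502] dir [ 0.284 -0.959] mid [ 0.4882 -0.2385] len 0.088
(275, 174) [0.526 0.157 0.043]
(194, 187) [0.502 0.344 0.022]
(266, 256) [0.344 0.177 0.02 ]
```

View pics/crop1.png

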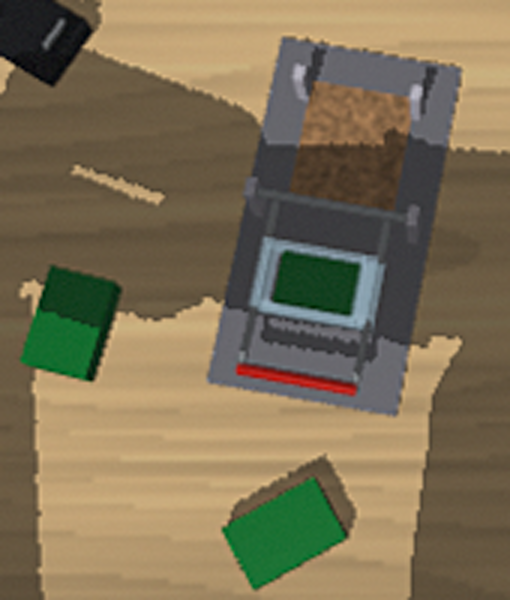

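The crop confirms it: the block in the clear mould is the smallest green one, at crop (317,282). Its red bar is at crop (297,380), which puts the bar middle at about (0.4535, 0.170, 0.045). Stand yaw is -11° and the hinge is at about (0.586, 0.144). Before moving, I'll check clearance along the first path.

```bash
python3 - <<'E'
from h import *
c=dict(np.load('/tmp/top.npz'))
for uv in[(104,250),(120,252),(150,250),(110,380),(60,270),(125,160),(30,300)]: print(uv,P(c,*uv).round(3))
from scipy.spatial.transform import Rotation as R
o=ctrl.get_obs();r=R.from_quat(np.roll(o['eef_rot'],-1))
y=np.radians(-11);x=np.array([-np.sin(y),np.cos(y),0]);Y=np.array([np.cos(y),np.sin(y),0])
T=R.from_matrix(np.c_[x,Y,[0,0,-1]])
print(np.degrees((r.inv()*T).as_rotvec()).round(2), r.inv().apply(np.array([.4535,.170,.2555])-o['eef_pos']).round(4))
E
```

```text
(104, 250) [0.356 0.457 0.163]
(120, 252) [0.354 0.467 0.087]
(150, 250) [0.36  0.435 0.022]
(110, 380) [0.137 0.416 0.185]
(60, 270) [0.321 0.526 0.175]
(125, 160) [0.545 0.466 0.097]
(30, 300) [0.269 0.572 0.176]
[-8.000e-02  4.000e-02  8.159e+01] [-3.713e-01 -2.635e-01  3.000e-04]
```

Emit:
servo_tool(series="0.1 -0.371 -0.2635 0 0 0 81.6;0.1 -0.371 -0.2635 0 0 0 81.6;0.1 -0.371 -0.2635 0 0 0 81.6;0.1 -0.371 -0.2635 0 0 0 81.6;0.1 -0.371 -0.2635 0 0 0 81.6;0.1 -0.371 -0.2635 0 0 0 81.6;0.1 -0.371 -0.2635 0 0 0 81.6;0.1 -0.371 -0.2635 0 0 0 81.6;0.1 -0.371 -0.2635 0 0 0 81.6;0.1 -0.371 -0.2635 0 0 0 81.6;0.1 -0.371 -0.2635 0 0 0 81.6;0.1 -0.371 -0.2635 0 0 0 81.6")

```text
time_s: 1.1
eef_pos: [0.4568, 0.1652, 0.2563]
eef_rot: [0.001, 0.776, 0.631, -0.0]
wrist_force: [0.9, -0.1, 1.0]
opening: 0.451
grasp_force: 0.0
```

Emit:
servo_tool(series="0.1 0 0 0.04 0 0 0;0.1 0 0 0.08 0 0 0;0.1 0 0 0.12 0 0 0;0.1 0 0 0.14 0 0 0;0.1 0 0 0.14 0 0 0;0.1 0 0 0.14 0 0 0")

```text
time_s: 1.6
eef_pos: [0.4525, 0.1704, 0.1155]
eef_rot: [-0.001, 0.772, 0.636, -0.001]
wrist_force: [-0.4, 0.4, 0.6]
opening: 0.447
grasp_force: 0.0
```

```bash
python3 - <<'E'
from h import *
o=ctrl.get_obs(); print(o['eef_pos'],o['eef_rot'],o['q'].round(3) if hasattr(o['q'],'round') else o['q'])
a=look('side')['img'];b=look('top')['img']
f=lambda i:cv2.resize(i,(400,400),interpolation=cv2.INTER_CUBIC)
save(np.hstack([f(a[100:240,240:380]),f(b[110:250,200:340])]),'app')
E
```

```text
[0.4524944  0.17038971 0.11546284] [-0.00087995  0.77169368  0.63599234 -0.00135563] [0.114 0.163 1.944 0.    1.038 0.306]
```

View pics/app.png

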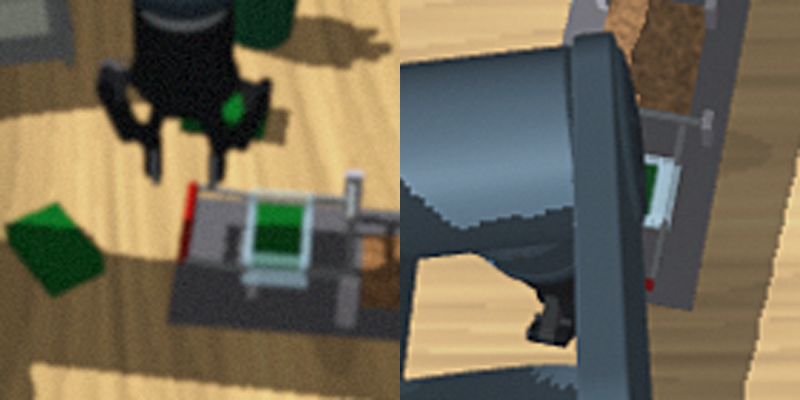

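Side half: the fingers (155,180) and (215,180) straddle the bar line (190,215), with tray clearance on the right. I'll descend and close.

Emit:
servo_tool(series="0.1 0 0.001 0.03 0 0 0;0.1 0 0.001 0.055 0 0 0;0.1 0 0.001 0.0645 0 0 0;0.1 0 0.001 0.0645 0 0 0;1 0 0.001 0.0645 0 0 0;1 0 0.001 0.0645 0 0 0;1 0 0.001 0.0645 0 0 0;1 0 0.001 0.0645 0 0 0;1 0 0.001 0.0645 0 0 0;1 0 0.001 0.0645 0 0 0")

```text
time_s: 2.53
eef_pos: [0.4543, 0.1709, 0.0537]
eef_rot: [-0.0, 0.772, 0.636, 0.0]
wrist_force: [-6.3, 1.6, 8.1]
opening: 0.09
grasp_force: 58.6
```

Emit:
servo_tool(series="1 0 0.0006 -0.0125 0 0 0;1 0 0.0023 -0.0248 0 0 0;1 0 0.0052 -0.037 0 0 0;1 0 0.0091 -0.0488 0 0 0;1 0 0.0142 -0.0602 0 0 0;1 0 0.0203 -0.0711 0 0 0;1 0 0.0273 -0.0814 0 0 0;1 0 0.0353 -0.091 0 0 0;1 0 0.0441 -0.0998 0 0 0;1 0 0.0538 -0.1078 0 0 0;1 0 0.0641 -0.1149 0 0 0;1 0 0.075 -0.121 0 0 0")

```text
time_s: 3.53
eef_pos: [0.5264, 0.1573, 0.1765]
eef_rot: [-0.002, 0.771, 0.637, -0.001]
wrist_force: [-0.5, 0.6, -2.1]
opening: 0.084
grasp_force: 59.2
```

```bash
python3 - <<'E'
from h import *
o=ctrl.get_obs(); print(o['eef_pos'],o['eef_rot'],o['torque'],o['q'])
a=look('side')['img']
save(cv2.resize(a[80:260,240:440],None,fx=3,fy=3,interpolation=cv2.INTER_CUBIC),'swing')
import math
th0=1.11
for k in range(1,12):
    A=min(1.11+.0925*k,1.85); t=math.radians(min(5.5*k,45))
    print(round(math.degrees(t),1), round(135*(math.cos(th0)-math.cos(A))-6*math.sin(t),1), round(-135*(math.sin(A)-math.sin(th0))+6*(1-math.cos(t)),1))
E
```

```text
[0.52644144 0.1573356  0.17652625] [-1.52132368e-03  7.71212103e-01  6.36576039e-01 -7.24439654e-04] [ 0.09314722 -0.08320579  0.08865344] [0.07344201 0.21164297 1.74175245 0.00177055 1.19113931 0.26347664]
5.5 10.9 -5.0
11.0 22.1 -8.9
16.5 33.7 -11.6
22.0 45.5 -13.1
27.5 57.5 -13.4
33.0 69.5 -12.5
38.5 81.4 -10.4
44.0 93.1 -7.2
45.0 93.0 -7.1
45.0 93.0 -7.1
45.0 93.0 -7.1
```

View pics/swing.png

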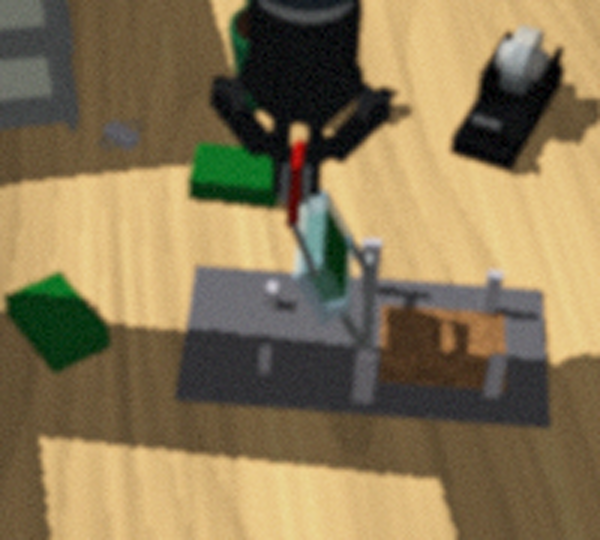

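The bar is still in the fingers (297,170 in the crop). The mould is up about 64° and the casting is in the tray (335,255). I'll carry on to 1.85 rad, tilting the fingers forward.

Emit:
servo_tool(series="1 0 0.0109 -0.005 -5.5 0 0;1 0 0.0221 -0.0089 -11 0 0;1 0 0.0337 -0.0116 -16.5 0 0;1 0 0.0455 -0.0131 -22 0 0;1 0 0.0575 -0.0134 -27.5 0 0;1 0 0.0695 -0.0125 -33 0 0;1 0 0.0814 -0.0104 -38.5 0 0;1 0 0.093 -0.0072 -44 0 0;1 0 0.093 -0.0071 -45 0 0;1 0 0.093 -0.0071 -45 0 0")

```text
time_s: 4.42
eef_pos: [0.6204, 0.1388, 0.1822]
eef_rot: [0.297, 0.712, 0.587, 0.246]
wrist_force: [0.7, 1.1, 1.7]
opening: 0.09
grasp_force: 59.2
```

```bash
python3 - <<'E'
from h import *
from scipy.spatial.transform import Rotation as R
o=ctrl.get_obs(); r=R.from_quat(np.roll(o['eef_rot'],-1)); g=o['eef_pos']+r.apply([0,0,.006])
d=np.array([.982,-.19]); h=np.array([.454,.170])+.135*d
s=(g[:2]-h)@d; print(g,r.apply([0,0,1]),s,np.arctan2(g[2]-.045,-s),np.hypot(s,g[2]-.045))
a=look('side')['img']
save(cv2.resize(a[80:260,240:440],None,fx=3,fy=3,interpolation=cv2.INTER_CUBIC),'swing2')
E
```

```text
[0.62459832 0.13794953 0.17795138] [ 0.69880971 -0.13420241 -0.70260565] 0.03855990079724229 1.8530815004546224 0.1384302567490336
```

View pics/swing2.png

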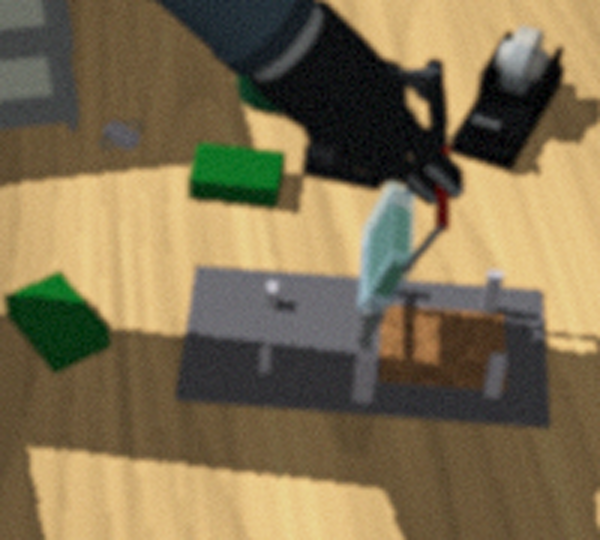

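The mould is just past upright (a≈1.85 rad) and held at (440,180) in the crop, with the fingers pointing forward and down. I'll release and draw straight back.

Emit:
servo_tool(series="0.3 0 0 0 0 0 0;0.3 0 0 0 0 0 0;0.3 0 0 -0.03 0 0 0;0.3 0 0 -0.07 0 0 0;0.3 0 0 -0.11 0 0 0;0.3 0 0 -0.14 0 0 0;0.3 0 0 -0.14 0 0 0;0.3 0 0 -0.14 0 0 0;0.3 0 0 -0.14 0 0 0;0.3 0 0 -0.14 0 0 0;0.3 0 0 -0.14 0 0 0;0.3 0 0 -0.14 0 0 0")

```text
time_s: 5.47
eef_pos: [0.5222, 0.1567, 0.2773]
eef_rot: [0.295, 0.713, 0.588, 0.242]
wrist_force: [-0.1, 0.5, 0.7]
opening: 0.349
grasp_force: 0.0
```

```bash
python3 - <<'E'
from h import *
a=look('side')['img']
b=look('top')['img']
f=lambda i:cv2.resize(i,(400,400),interpolation=cv2.INTER_CUBIC)
save(np.hstack([f(a[120:260,300:440]),f(b[80:220,210:350])]),'fell')
E
```

```text
(no output)
```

View pics/fell.png

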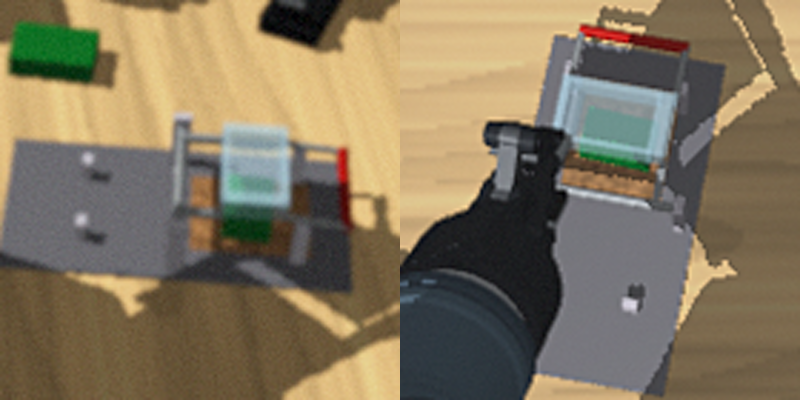

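Side half: the mould lies turned over (tray 257,165, bar 345,185). The green block sits apart below it on the cork (245,218). In the top half the block shows beneath the tray at (612,160). The gripper is clear, so I'll hand in.

```bash
python3 - <<'E'
from h import *
print(ctrl.hand_in())
E
```

```text
the job is handed in; nothing more can be done
None
```

The green mould was swung past upright (about 1.85 rad) and released; it fell onto its far side, the casting dropped onto the base, the white mould was never approached, and the job was handed in at about 5.6 s.

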